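# Close the split lid of a crate of dried root slices

## Task

The stacking crate is full of root slices and both leaves of its split lid stand open: close it for storage. With the fingertips, push the narrow white flap down flat first, then swing the wide blue cover shut over the flap's lip and press it fully home. Push gently, do not grip or lift anything, leave the crate where it stands and leave the mug, root, slice and brush alone.

Things in the scene. Friction and masses are not known exactly. Their poses are not given: they have to be found in the camera images.
- crate: white slotted plastic crate, 300 long (its x axis) x 200 wide (y) x 120 high, full of slices, about 4 kg, loose on the bench (slides or tips if pushed hard). Origin: centre of its underside; z up. Its long axis points roughly away from the robot; flap hinged along its +y long side (left seen from the robot), cover along its -y side (right)
- flap (a joint): angle of the narrow white leaf in rad: 0 = folded down flat and home, 1.57 = upright, larger = leaning outwards, stop at 1.95. Stiff hinge: stays where it is left; 1 to 3 N near its edge moves it. Hinge line parallel to the crate's x axis at y = +98, z = 120.5 of the crate frame
- flap_hinge (a point): middle of the flap's hinge line. Axes turn with the flap: x along the hinge, -y from the hinge to the free edge, z out of its outer face (the upper one when shut). Leaf 300 long; from the hinge a panel 54 wide, outer face at z = +5, then a lip to 83, stepped down, outer face at z = -2, 4.5 thick
- flap_edge (a point): middle of the flap's free edge, on the outer face of the lip (83 from the hinge); axes as flap_hinge
- cover (a joint): angle of the wide blue leaf in rad: 0 = shut flat and home, lapping 27 over the flap's lip, flush with the flap's panel; 1.57 = upright, larger = leaning outwards, stop at 1.95. Stiff hinge: stays where it is left; 1 to 4 N near its edge moves it. Hinge line parallel to the crate's x axis at y = -98, z = 120.5 of the crate frame
- cover_hinge (a point): middle of the cover's hinge line. Axes turn with the cover: x along the hinge, y from the hinge to the free edge, z out of its outer face (the upper one when shut). Flat leaf 300 long, 140 from hinge to edge, 5 thick, outer face at z = +5
- cover_edge (a point): middle of the cover's free edge, on its outer face (140 from the hinge); axes as cover_hinge
- mug: bystander: red mug, 80 high, rim 76 across, handle at its +y; origin at the centre of its underside. Stands beside the crate on the cover's side, 60 or more from its wall
- root: bystander: stub of brown root standing on end, 58 across, 82 high; origin at the centre of its underside. Beside the crate on the cover's side
- slice: bystander: one loose root slice, a disc 72 across, 9 thick, lying flat; origin at the centre of its underside. Beside the crate on the cover's side
- brush: bystander: flat bristle brush with wooden handle, 200 long, 20 high, lying along the crate on the flap's side; origin under its middle

How it is judged:
On the way, in this order (a step that is already met when the one before it is completed fails the run):
1. the flap lies folded down flat while the cover still stands open (value of joint flap below 0.07 rad and value of joint cover above 1 rad), for 0.2 s.
2. the cover is shut over the flap (value of joint cover below 0.05 rad and value of joint flap below 0.07 rad), for 0.2 s.
At the end, for the whole second after the job is handed in: The flap lies flat (within 0.07 rad) and the cover is shut flat over its lip (within 0.05 rad, 7 mm at its edge); the crate stands flat within 30 mm of where it stood, and mug, root, slice and brush are within 25 mm of where they were (all of step 2 and distance of crate from where it was at the start of the episode below 0.03 m and angle between crate's own z axis and vertical below 0.05 rad and linear speed of crate below 0.02 m/s and distance of each of mug, root, slice, brush from where it was at the start of the episode below 0.025 m); the robot touches nothing.
It fails at once if the crate is shoved away, tipped or lifted (distance of crate from where it was at the start of the episode above 0.03 m or angle between crate's own z axis and vertical above 0.12 rad).
It fails at once if the flap or the cover is gripped rather than pushed (over 30 N from the fingers on a leaf that is not yet down) ((contact force between the fingers and flap above 30 N and value of joint flap above 0.25 rad) or (contact force between the fingers and cover above 30 N and value of joint cover above 0.25 rad)).
It fails at once if the flap or the cover is pressed down hard enough to crack it (over 120 N from the fingers) (contact force between the fingers and flap above 120 N or contact force between the fingers and cover above 120 N).
It fails at once if a bystander is pushed away, lifted or knocked over (distance of any of mug, root, slice, brush from where it was at the start of the episode above 0.025 m or angle between any of mug, root's own z axis and vertical above 0.3 rad).
It also fails if it takes over 61 s, if anything falls off the work surface, if the arm or the gripper's body presses on something with over 40 N, if the wrist force passes 120 N, or if a joint passes its speed limit or range.

## Robot

A 6-joint arm with a two-finger parallel gripper is mounted at the origin on the work surface. World frame = base frame: x ahead of the robot, y to its left, z up, the work surface at z = 0. Lengths are in m, angles in rad, forces in N, time in s.
With the tool pointing down it reaches from about 0.2 to 0.875 m from the base axis. Payload 3.4 kg.
Tool frame: the origin (TCP) lies between the finger pads; the fingertips stand 25 mm ahead of it and the grasp point (between the pads) lies 6 mm ahead of it (r.nose_length is the z of the fingertips in the tool frame, in m); z points along the fingers, x is the direction in which the jaws open and shut, and the axes are right-handed (so a half turn about z gives the same grasp; the last joint's range is limited). The gripper opens to 94 mm and grips with 3 to 60 N. Pads are 16 mm wide; open, the fingers measure 119 mm over their backs; the gripper's body (75 mm by 177 mm) begins 78 mm behind the grasp point.
Start: joints at [1.115, 0.276, 1.505, -0, 1.361, -0.121], TCP at [0.189, 0.543, 0.23] pointing down, gripper open.
Joint ranges: [-2.89, 2.89], [-0.75, 2.08], [0.22, 2.7], [-1.18, 4.32], [0.11, 2.71], [-2.7, 2.7]. Speed limits (rad/s): [2.57, 2.57, 3.14, 3.14, 3.14, 3.14].

## Interface

Orientations are given as a unit quaternion [w, x, y, z].
In Python, from plant import r, gripper_to, inverse_kinematics, vision, models, telemetry gives the robot as it stands. Calls block until the motion is done:
- r.move_to(position, orientation): joint-space move of the TCP to a pose.
- r.move_l(position, rot=None, vel=0.15, guard=None): straight line of the TCP; rot=None keeps the orientation; vel is the mean speed in m/s. With guard (N) it stops when the force on the tool has changed by that much, and returns True; else False.
- r.movej(angles): joint-space move.
- gripper_to(opening, f_grip=None): finger opening in m; f_grip is the grip in N (None keeps the last); returns when the fingers have stopped.
- r.hold(seconds).
- inverse_kinematics(position, orientation): joint angles nearest the present ones, or None.
- vision.snapshot(name): name is "scene" or "top" or "wrist"; returns the picture (400x640x3 uint8, red, green, blue); there is no depth.
- vision.get_calibration(name): a dict with "fx", "fy", "cx", "cy" (pixels), "position" and "orientation" of the camera in the world. Camera axes: x right, y down, z forward; pixel columns grow to the right and rows downward; lengths in m; the calibration is good to about 2 mm. The wrist camera is an equidistant fisheye: a pixel r from the principal point sees the ray r / f radians off the axis. A picture is of the moment at which its call begins: read the wrist's pose just before it. get_calibration takes no time and is no camera call; for the wrist camera it gives the pose at the moment of the call.
A pose or a line that the arm cannot do raises r.PlanningError and nothing moves.
- r.sign_off(): hands the job in, once; it reports no verdict.
Trained networks look in the newest picture that a camera, given by its name, has taken for a name from the list of things; names that differ only in an ending like _2 or _b are one class to them, and where a whole thing is asked for, a point or a joint stands for the part that bears it (a point fixed in the world has none). Each returns a list of dicts, best first, with "score" (0 to 1); they miss things now and then, are a little off and sometimes report something else, mostly with a low value. They report only what shows in the picture. A call takes as long as a camera call.
- models.boxes_of(thing, camera): "at" ([x, y, z] in m, in world coordinates, good to about 4 mm: the middle of the surface that is visible of it).
- models.regions_of(thing, camera): "pixels" (400x640 bool, what is visible of it).
- models.mark_of(thing, camera): "at" ([x, y, z] in m, in world coordinates, good to about 4 mm: a listed point, or the origin of a listed thing).
Readings, each from a call of its own:
- telemetry.current_t(): time.
- telemetry.current_joints(): joint angles.
- telemetry.current_dq(): joint speeds.
- telemetry.current_joint_efforts(): joint torques, N m.
- telemetry.current_ee_pos(): TCP position.
- telemetry.current_tool_rot(): TCP orientation.
- telemetry.current_wrist_force(): force on the tool from outside, world axes, zero at the start.
- telemetry.current_torque(): the same for the moment, N m.
- telemetry.current_opening(): finger opening in m.
Only numpy, scipy, OpenCV 4.12 (cv2) and the standard library are available. Lean on these libraries where they do the work, as an engineer would, in place of code of your own. Each camera call takes 0.05 s, during which the arm holds its last target.

## Working session

There is one attempt and no reset: what is moved stays moved. The work goes in short steps, each a Python script; the robot and the scene stay as the last script left them, time stands still between calls to the robot, and variables do not carry over. Pictures are saved under pics/ and viewed, and the job is handed in when it is done.

```bash
ls; mkdir -p pics
python3 - <<'E'
from plant import r, gripper_to, inverse_kinematics, vision, models, telemetry
import cv2
for c in ("scene","top"):
    im=vision.snapshot(c); cv2.imwrite(f"pics/{c}0.png",im[:,:,::-1])
    print(c,{k:(v if isinstance(v,(int,float)) else [round(float(x),3) for x in v]) for k,v in vision.get_calibration(c).items() if k in("fx","fy","cx","cy","position","orientation")})
    for t in ("crate","flap_hinge","flap_edge","cover_hinge","cover_edge","mug","root","slice","brush"):
        m=models.mark_of(t,c)
        print(t,[( [round(float(x),3) for x in d["at"]],round(float(d["score"]),2)) for d in m[:2]])
print(telemetry.current_t(), r.nose_length, telemetry.current_tool_rot(), telemetry.current_opening())
E
```

```text
pics
scene {'fx': 406.4075095864047, 'fy': 406.4075095864047, 'cx': 321.06689068218185, 'cy': 192.87258880715453, 'position': [0.946, 0.248, 0.896], 'orientation': [-0.125, 0.495, 0.831, -0.221]}
crate [([0.571, -0.019, -0.0], 0.83)]
flap_hinge [([0.606, 0.073, 0.12], 0.92), ([0.626, 0.184, 0.002], 0.18)]
flap_edge [([0.608, 0.074, 0.205], 0.97)]
cover_hinge [([0.543, -0.113, 0.119], 0.76)]
cover_edge [([0.537, -0.131, 0.252], 0.82)]
mug []
root []
slice [([0.59, -0.268, 0.002], 0.46)]
brush [([0.623, 0.186, -0.001], 0.85)]
top {'fx': 494.86840805805656, 'fy': 494.86840805805656, 'cx': 320.2432735350068, 'cy': 197.10159242976525, 'position': [0.295, 0.014, 1.257], 'orientation': [-0.079, 0.727, -0.677, 0.079]}
crate [([0.578, -0.02, 0.004], 0.91), ([0.624, 0.179, 0.002], 0.19)]
flap_hinge [([0.607, 0.068, 0.126], 0.61)]
flap_edge [([0.607, 0.078, 0.201], 0.84)]
cover_hinge [([0.537, -0.115, 0.121], 0.87)]
cover_edge [([0.532, -0.125, 0.258], 0.67)]
mug [([0.386, -0.178, -0.001], 0.91), ([0.606, 0.072, 0.125], 0.71)]
root [([0.518, -0.214, -0.001], 0.79), ([0.609, 0.08, 0.199], 0.69)]
slice [([0.594, -0.268, -0.001], 0.66)]
brush []
1.0 0.025 [-2.72402976e-06  8.15040717e-01  5.79403684e-01  1.71646478e-05] 0.09382941151078275
```

View pics/scene0.png

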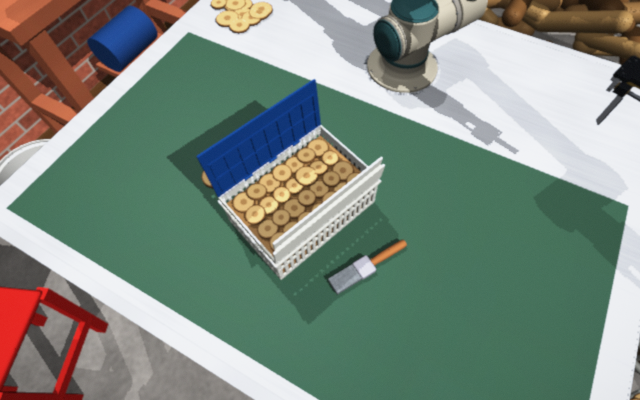

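View pics/top0.png

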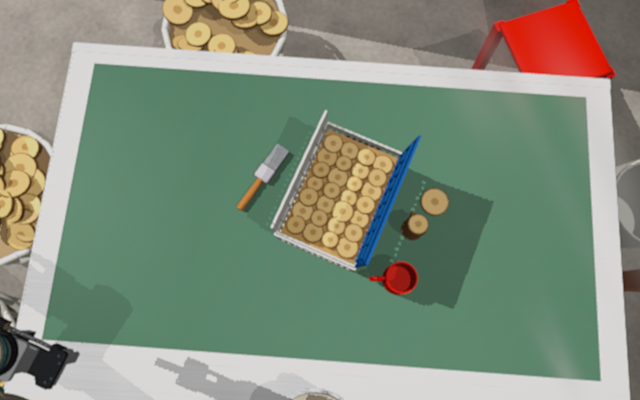

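The pictures show the crate with its long axis pointing away and to the right. The flap is upright on the left (top picture, col 300) and the cover is upright on the right (col 390). The mug, root and slice are to the right of the cover, and the brush is to the left. The hinge points lie 196 mm apart, as specified, so the frame is centre (0.574, -0.021), yaw about -0.348. Next I'll push the flap down.

```bash
cat > h.py <<'E'
from plant import r, gripper_to, inverse_kinematics, vision, models, telemetry
import numpy as np, cv2
C=np.array([0.574,-0.021]); YAW=-0.348
ex=np.array([np.cos(YAW),np.sin(YAW)]); ey=np.array([-np.sin(YAW),np.cos(YAW)])
def quat(yaw): # z down, tool x at yaw
    return [0.0,np.cos(yaw/2),np.sin(yaw/2),0.0]
def W(x,y,ztip): 
    p=C+x*ex+y*ey; return [float(p[0]),float(p[1]),float(ztip+r.nose_length)]
def arc(side,d,off,th):
    """finger centre (local y, tip z) touching outer face of leaf at distance d; side +1 flap, -1 cover"""
    y=98e-3-d*np.cos(th)+off*np.sin(th); z=.1205+d*np.sin(th)+off*np.cos(th)
    return side*y, z
def marks(ts,cams=("scene","top")):
    for c in cams:
        vision.snapshot(c)
        for t in ts:
            print(c,t,[([round(float(x),3) for x in d["at"]],round(float(d["score"]),2)) for d in models.mark_of(t,c)[:1]])
def st(s=""): print(s,"t",round(telemetry.current_t(),2),"p",np.round(telemetry.current_ee_pos(),4),"F",np.round(telemetry.current_wrist_force(),1),flush=True)
E
python3 - <<'E'
from h import *
q=[quat(YAW),quat(YAW+np.pi)]
for i,k in enumerate(q):
    for p in (W(0,.16,.30),W(0,.13,.19),W(0,.03,.12),W(0,-.17,.32),W(0,-.15,.24),W(0,.03,.12)):
        s=inverse_kinematics(p,k); print(i,None if s is None else np.round(s,2))
E
```

```text
0 [ 0.09  0.35  1.17 -0.    1.62  0.44]
0 [ 0.05  0.36  1.42 -0.    1.36  0.4 ]
0 [-0.11  0.35  1.62 -0.    1.17  0.24]
0 [-0.46  0.19  1.34 -0.    1.61 -0.12]
0 [-0.43  0.22  1.5  -0.    1.42 -0.08]
0 [-0.11  0.35  1.62 -0.    1.17  0.24]
1 [ 0.09  0.35  1.17 -0.    1.62 -2.7 ]
1 None
1 None
1 None
1 None
1 None
```

Run:
```python
from h import *
q=quat(YAW)
gripper_to(0.0)
r.move_to(W(0,.165,.28),q); st("above")
r.move_l(W(0,.150,.190),vel=.2); st("down")
d=.074
for th in (1.6,1.4,1.2,1.0,.8,.6,.45,.3,.15,.06):
    y,z=arc(1,d,-.002,th)
    g=r.move_l(W(0,y+.008,z),vel=.1,guard=12); st(f"{th} {g}")
    if g: break
```

```text
above t 4.59 p [0.6298 0.1352 0.305 ] F [ 0.4 -0.2 -0.2]
down t 5.2 p [0.6256 0.1207 0.2158] F [-0.2 -0.3  0.3]
1.6 False t 5.79 p [0.6102 0.0781 0.22  ] F [0.4 0.  0.8]
1.4 False t 6.09 p [0.6049 0.0644 0.2179] F [ 0.   0.5 -0.7]
1.2 False t 6.39 p [0.5999 0.051  0.2134] F [-0.2  0.2  0.1]
1.0 False t 6.69 p [0.5954 0.0388 0.2062] F [-0.2  0.4  0.5]
0.8 False t 6.99 p [0.5916 0.0284 0.1967] F [0.7 0.1 0.9]
0.6 False t 7.29 p [0.5886 0.0201 0.1853] F [ 0.1  0.7 -0. ]
0.45 False t 7.55 p [0.5868 0.0152 0.1757] F [ 0.4  1.  -1.6]
0.3 False t 7.81 p [0.5855 0.0117 0.1652] F [0.2 0.5 0.1]
0.15 False t 8.07 p [0.5847 0.0097 0.1543] F [ 0.3 -0.3 -0.1]
0.06 False t 8.32 p [0.5847 0.0091 0.1476] F [-0.3  0.9 -0.2]
```

Run:
```python
from h import *
im=vision.snapshot("scene"); cv2.imwrite("pics/s1.png",cv2.resize(im[60:300,150:470,::-1],None,fx=2.4,fy=2.4))
marks(["flap_edge","flap_hinge","cover_edge","crate"])
```

```text
scene flap_edge [([0.584, -0.007, 0.127], 0.78)]
scene flap_hinge [([0.607, 0.073, 0.118], 0.78)]
scene cover_edge [([0.534, -0.127, 0.251], 0.74)]
scene crate [([0.574, -0.018, 0.001], 0.96)]
top flap_edge []
top flap_hinge [([0.602, 0.068, 0.124], 0.8)]
top cover_edge [([0.534, -0.125, 0.26], 0.77)]
top crate [([0.517, -0.214, -0.002], 0.66)]
```

View pics/s1.png

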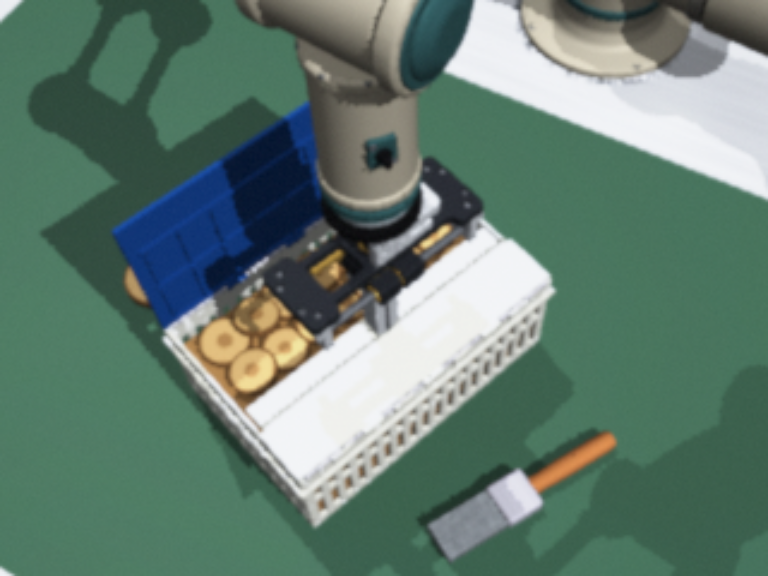

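The flap is nearly flat under the fingers, which sit on the lip at about (385, 315). I'll press it home until a guard stop.

Run:
```python
from h import *
y,z=arc(1,.074,-.002,0)
g=r.move_l(W(0,y+.008,.106),vel=.02,guard=15); st(f"press {g}")
r.hold(.3); st("hold")
p=telemetry.current_ee_pos(); 
r.move_l([p[0],p[1],.20],vel=.1); st("up")
vision.snapshot("scene")
marks(["flap_edge","flap_hinge","cover_edge"])
vision.snapshot("top")
```

```text
press True t 9.31 p [0.585  0.0091 0.1437] F [-1.3  0.4  3.7]
hold t 9.61 p [0.585  0.0091 0.1437] F [-0.8  0.8  5.7]
up t 10.32 p [0.5845 0.0092 0.1993] F [-0.5  0.1 -0.4]
scene flap_edge [([0.58, -0.009, 0.121], 0.63)]
scene flap_hinge [([0.608, 0.071, 0.118], 0.92)]
scene cover_edge [([0.534, -0.128, 0.253], 0.65)]
top flap_edge []
top flap_hinge [([0.603, 0.068, 0.125], 0.64)]
top cover_edge [([0.533, -0.127, 0.26], 0.79)]
```

The press stopped with the tip at z = 118.7 mm, and the lip top when home is 118.5, so the flap is home. Next is the cover.

Run:
```python
from h import *
p=telemetry.current_ee_pos()
r.move_l([p[0],p[1],.36],vel=.25)
r.move_l(W(0,-.175,.335),vel=.25); st("across")
r.move_l(W(0,-.165,.235),vel=.2); st("down")
d=.130
for th in (1.65,1.45,1.25,1.05,.85,.65,.5,.35,.22,.12,.05):
    y,z=arc(-1,d,.005,th)
    g=r.move_l(W(0,y-.008,z),vel=.12,guard=12); st(f"{th} {g}")
    if g: break
im=vision.snapshot("scene"); cv2.imwrite("pics/s2.png",cv2.resize(im[60:300,150:470,::-1],None,fx=2.4,fy=2.4))
```

```text
across t 12.59 p [ 0.5144 -0.1847  0.3595] F [-0.3  0.7  0.4]
down t 13.24 p [ 0.5185 -0.1756  0.2608] F [ 0.5 -0.2  0.2]
1.65 False t 13.78 p [ 0.5329 -0.135   0.2754] F [-0.5 -0.1  0.3]
1.45 False t 14.14 p [ 0.5415 -0.1106  0.275 ] F [ 0.3 -1.4 -0.3]
1.25 False t 14.51 p [ 0.5501 -0.0866  0.2703] F [-0.5  0.5 -0.2]
1.05 False t 14.88 p [ 0.5583 -0.0638  0.2605] F [ 0.9 -0.9 -0.3]
0.85 False t 15.24 p [ 0.5657 -0.0433  0.2461] F [-0.2  0.2  1.3]
0.65 False t 15.61 p [ 0.5719 -0.026   0.2277] F [-0.5 -0.2  0.8]
0.5 False t 15.92 p [ 0.5757 -0.0157  0.212 ] F [-0.1  0.5  0.2]
0.35 False t 16.23 p [ 0.5786 -0.0076  0.1946] F [ 0.1  0.6 -0.7]
0.22 False t 16.52 p [ 0.5804 -0.0025  0.1786] F [-0.7 -0.2 -0.1]
0.12 False t 16.77 p [5.813e-01 1.000e-04 1.659e-01] F [0.1 0.1 0.4]
0.05 False t 17.02 p [0.5818 0.0011 0.1569] F [-0.4  0.3 -0.1]
```

View pics/s2.png

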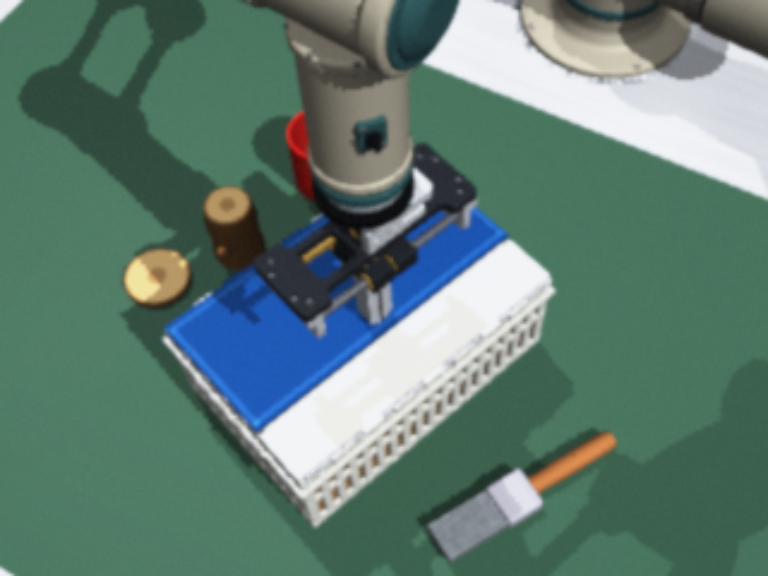

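The cover is nearly shut, with the fingers at about (375, 310) near its edge, and the bystanders haven't moved. I'll press it home now.

Run:
```python
from h import *
y,z=arc(-1,.130,.005,0)
g=r.move_l(W(0,y-.008,.110),vel=.02,guard=25); st(f"press {g}")
r.hold(.3); st("hold")
p=telemetry.current_ee_pos(); 
r.move_l([p[0],p[1],.25],vel=.12); st("up")
r.move_l(W(0,.165,.30),vel=.25)
r.move_to([.30,.45,.35],quat(YAW)); st("clear")
im=vision.snapshot("scene"); cv2.imwrite("pics/s3.png",cv2.resize(im[60:300,150:470,::-1],None,fx=2.4,fy=2.4))
marks(["flap_hinge","cover_hinge","cover_edge","crate","mug","root","slice","brush"])
```

```text
press True t 17.67 p [0.5824 0.0014 0.1507] F [-0.4  1.1  5. ]
hold t 17.97 p [0.5824 0.0014 0.1507] F [-0.4  0.6  5.7]
up t 18.95 p [0.5818 0.0014 0.249 ] F [ 0.3  0.  -0.7]
clear t 21.42 p [0.3009 0.4496 0.3498] F [-0.1  0.5 -0.4]
scene flap_hinge [([0.608, 0.072, 0.118], 0.61)]
scene cover_hinge [([0.54, -0.109, 0.12], 0.6)]
scene cover_edge [([0.588, 0.021, 0.121], 0.77)]
scene crate [([0.57, -0.017, 0.0], 0.57)]
scene mug []
scene root [([0.513, -0.211, -0.001], 0.82)]
scene slice [([0.594, -0.268, 0.001], 0.79)]
scene brush [([0.623, 0.183, 0.002], 0.91)]
top flap_hinge []
top cover_hinge [([0.54, -0.115, 0.119], 0.73)]
top cover_edge [([0.588, 0.021, 0.125], 0.69)]
top crate [([0.576, -0.021, 0.003], 0.74)]
top mug [([0.387, -0.178, 0.001], 0.96)]
top root [([0.518, -0.214, 0.001], 0.87)]
top slice [([0.595, -0.269, -0.002], 0.79)]
top brush [([0.624, 0.18, 0.004], 0.95)]
```

View pics/s3.png

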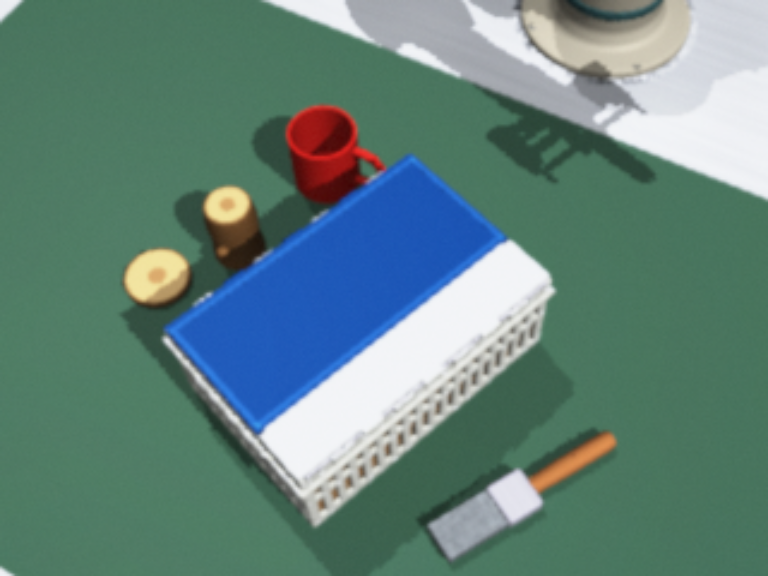

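The cover lies flat, flush with the flap's panel. The press stopped at 125.7 mm against 125.5 when home. Everything else is where it was.

Run:
```python
from h import *
r.sign_off()
```

```text
the job is handed in; nothing more can be done
```

The crate is closed and the job is handed in. With closed fingertips I pushed the flap down first, then swung the cover shut over its lip and pressed both home.

- **Flap:** the press stopped with the tip at 118.7 mm. The lip top is at 118.5 mm when the flap is home.
- **Cover:** the press stopped at 125.7 mm, against 125.5 mm when home. The cameras put its edge at 121 and 125 mm, within their 4 mm accuracy.
- **Forces:** the readings I took stayed under about 6 N. The presses ended on guard stops set at 15 N for the flap and 25 N for the cover.
- **Crate and bystanders:** the crate, root, slice and brush read within about 6 mm of where they started, and the mug within about 1 mm. That is close to the camera noise.
- **Missed or wrong readings:**
  - The scene camera never reported the mug, so that figure comes from the top camera only.
  - The top camera missed the flap's hinge in the final check and its edge once the flap was down.
  - One top-camera crate reading, taken while the arm was over the crate, was wrong because it matched the root. The later ones were fine.
- **Arm:** it was parked clear of everything at about 21 s of the 61 s allowed.

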